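Fetch an empty picking bin for the counting scale

TASK

An empty picking bin is wanted on the counting scale. Lift the top bin off the taller stack (three bins high; the other stack has two) and set it down upright, without dropping it, in the middle of the scale's steel weighing plate. Leave all the other bins standing where they are.

Things in the scene. Friction and masses are not known exactly. Their poses are not given: they have to be found in the camera images.
- bin_top: Top bin of the stack of three: empty red bin 140 (x) x 100 (y) x 64 mm high, 0.11-0.23 kg, walls 4 mm; front (-x, white label) 32 mm high. Origin: centre of underside, z up. Grip its divider from above, closing along the bin's x: a wall 10 mm thick across the middle (x = 0), top 58 mm above the origin, inner floor at 8 mm, free space of 61 x 92 mm on each side of it.
- bin_second: The like bin directly under bin_top, to stay in place. Origin: centre of its underside, 60 mm above the table. Bins stack 60 mm apart: each has a foot 4 mm deep that sits loosely (3 to 5 mm play) in the mouth of the bin below, so the top one lifts straight off.
- short_top: The upper bin of the other stack, only two high; all bins are alike. Origin: centre of its underside, 60 mm above the table. To stay in place.
- plate (a point): Centre of the top face of the counting scale's flat steel weighing plate, 66 mm above the table. The plate is 190 mm (its x) by 180 mm (its y), z up, rigid, without a rim. The scale is fixed; its low console with the display lies on the +x side, below the plate's level.
Not all that is in view belongs to the job. What is shaped like the bin_top but purple or turquoise is not meant.

How it is judged:
By the outcome, as a careful person would: the job done as asked, in the order asked, and still so for the second after the job is handed in, with the robot touching nothing.
It also fails if it takes over 40 s, if anything falls off the work surface, if the arm or the gripper's body presses on something with over 40 N, if the wrist force passes 120 N, or if a joint passes its speed limit or range.

ROBOT

A 6-joint arm with a two-finger parallel gripper is mounted at the origin on the work surface. World frame = base frame: x ahead of the robot, y to its left, z up, the work surface at z = 0. Lengths are in m, angles in rad, forces in N, time in s.
With the tool pointing down it reaches from about 0.375 to 0.9 m from the base axis. Payload 3.1 kg.
Tool frame: the origin (TCP) lies at the very end of the fingers, on their centre line; the grasp point (between the pads) lies 19 mm behind it; x points along the fingers, y is the direction in which the jaws open and shut, and the axes are right-handed (so a half turn about x gives the same grasp; the last joint's range is limited). The gripper opens to 87 mm and grips with 3 to 60 N. Pads are 19 mm wide; open, the fingers measure 117 mm over their backs; the gripper's body (75 mm by 190 mm) begins 51 mm behind the grasp point.
Start: joints at [-1.331, 0.527, 1.433, -0, 1.181, -0.178], TCP at [0.254, -0.571, 0.223] pointing down, gripper open.
Joint ranges: [-3.08, 3.08], [-0.75, 2.2], [0.22, 2.44], [-1.43, 4.57], [0, 2.65], [-2.85, 2.85]. Speed limits (rad/s): [2.79, 2.79, 3.14, 3.14, 3.14, 3.14].

INTERFACE

Orientations are given as a unit quaternion [x, y, z, w].
In Python, from rig import robot gives the robot as it stands.
- The arm moves only by the tool carry_out, never from a script. Its argument "commands" is a list that holds one entry, the list of rows, each a list of 5 numbers: the opening, from 0 (shut) to 1 (fully open), then the shift along the tool's x, y, z in mm, then the turn about the tool's x in degrees. In form: [[[hand, x, y, z, twist], ...]]. A call has 1 to 8 rows; each row shifts and turns the pose as measured when the row begins, along the tool's axes as they then stand; what a row does not reach is not made up. A row lasts 1/12 s, in which the tool goes at most 41.7 mm and 7.16 degrees, less where a joint would pass 70% of its speed; a pose out of reach is approached as far as the arm can. A call with a gripper value outside its range is refused whole. The fingers move at their own pace and stop on an object; "force" is the grip in N (left out, the last holds). Time passes only in rows, so rows that do not move let the fingers close. It gives the time, the measured TCP pose, the force and the opening at its end, in the units of the state.
- robot.get_obs(): the state, without advancing time (a new reading comes with each control period).
- robot.camera(name): name is "scene" or "top" or "wrist"; returns the picture (384x512x3 uint8, red, green, blue); there is no depth.
- robot.camera_model(name): a dict with "fx", "fy", "cx", "cy" (pixels), "k1" (the pictures are not rectified: a ray, as slopes to the right and down, at radius r is drawn at 1 + k1 r^2 times it, then the intrinsics apply), "R" (3x3) and "t" (3): a world point X has camera coordinates R X + t. Camera axes: x right, y down, z forward; pixel columns grow to the right and rows downward; lengths in m; the calibration is good to about 2 mm. A picture is of the moment at which its call begins: read the wrist's pose just before it. camera_model takes no time and is no camera call; for the wrist camera it gives the pose at the moment of the call.
- robot.hand_in(): hands the job in, once; it reports no verdict.
The state is a dict: "time": time; "q": joint angles; "joint_velocities": joint speeds; "joint_torque": joint torques, N m; "position": TCP position; "tool_rot": TCP orientation; "ft_force": force on the tool from outside, world axes, zero at the start; "moment": the same for the moment, N m; "grip_width": finger opening in m.
Only numpy, scipy, OpenCV 4.12 (cv2) and the standard library are available. Lean on these libraries where they do the work, as an engineer would, in place of code of your own. Each camera call takes 0.05 s, during which the arm holds its last target. There are 200 camera calls.

## Working session

There is one attempt and no reset: what is moved stays moved. The work goes in short steps, Python scripts to look and compute and a tool call to move; the robot and the scene stay as the last step left them, time stands still between calls to the robot, and variables do not carry over. Pictures are saved under pics/ and viewed, on a budget of 10 in all, crops included, one or two more only if the job needs it, and the job is handed in when it is done.

Besides the shell and the picture viewer there is one more tool, called after "Request:" as name(argument=value, ...) on one line, values as JSON. carry_out: Moves the arm, as the interface text tells. Its arguments: {"type":"object","properties":{"commands":{"type":"array"},"force":{"type":"number"}},"required":["commands"]}

```bash
ls; mkdir -p pics; cat > h.py <<'E'
import numpy as np, cv2
from rig import robot
def ray(m,u,v):
    K=np.array([[m['fx'],0,m['cx']],[0,m['fy'],m['cy']],[0,0,1]])
    d=np.array([(u-m['cx'])/m['fx'],(v-m['cy'])/m['fy']]); s=d.copy()
    for _ in range(20): s=d/(1+m['k1']*(s@s))
    R=np.array(m['R']);t=np.array(m['t'])
    return -R.T@t, R.T@np.array([s[0],s[1],1])
def onz(m,u,v,z):
    o,d=ray(m,u,v); return o+d*(z-o[2])/d[2]
def proj(m,X):
    c=np.array(m['R'])@np.array(X)+np.array(m['t']); s=c[:2]/c[2]; s=s*(1+m['k1']*(s@s))
    return s*[m['fx'],m['fy']]+[m['cx'],m['cy']]
def snap(n,f):
    m=robot.camera_model(n); im=robot.camera(n)[:,:,::-1].copy(); cv2.imwrite('pics/'+f,im); return m,im
E
python3 - <<'E'
from h import *
print(robot.get_obs())
for n in('top','scene'):
    m,im=snap(n,n+'0.png'); print(n,m)
a=cv2.imread('pics/top0.png');b=cv2.imread('pics/scene0.png')
E
```

```text
pics
{'time': 0.0, 'q': array([-1.33153639e+00,  5.28452095e-01,  1.43387851e+00, -1.79737014e-05,
        1.18141325e+00, -1.78473933e-01]), 'joint_velocities': array([-7.15892706e-04,  1.03498273e-03, -8.04772518e-04,  8.69016280e-05,
       -3.26151938e-04,  6.50434184e-04]), 'joint_torque': array([-1.89152120e-04, -4.40044320e+01, -1.76590133e+01,  6.33050082e-02,
        5.81241434e-02, -1.53144997e-04]), 'position': array([ 0.25341867, -0.5705235 ,  0.22158786]), 'tool_rot': array([-0.69170898, -0.14738203,  0.69176695, -0.14586196]), 'ft_force': array([ 0.16730547, -0.41640741,  0.17601249]), 'moment': array([ 0.04525698, -0.04531256, -0.03832999]), 'grip_width': 0.08712267216095634}
top {'fx': 487.82683866865744, 'fy': 487.82683866865744, 'cx': 257.22433643535214, 'cy': 190.89339761541416, 'k1': -0.044728959442603175, 'R': array([[-0.0183358 , -0.99960285,  0.02139949],
       [-0.99774223,  0.01691023, -0.06499606],
       [ 0.06460838, -0.02254293, -0.99765604]]), 't': array([-0.01209473,  0.48662865,  1.45658032])}
scene {'fx': 417.76866811363067, 'fy': 417.76866811363067, 'cx': 262.1611314881382, 'cy': 183.47673095598446, 'k1': -0.08516587972165716, 'R': array([[-0.85466785,  0.51897197,  0.01452449],
       [ 0.43655632,  0.73352104, -0.5209275 ],
       [-0.28100079, -0.43887923, -0.85347735]]), 't': array([ 0.38424055, -0.16945852,  1.40699939])}
```

View pics/top0.png

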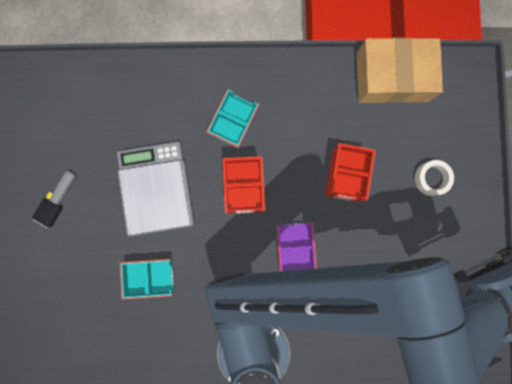

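View pics/scene0.png

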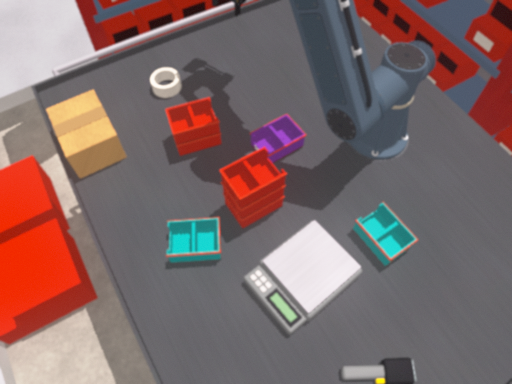

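```bash
python3 - <<'E'
from h import *
m=robot.camera_model('top'); im=cv2.imread('pics/top0.png'); s=cv2.imread('pics/scene0.png')
hsv=cv2.cvtColor(im,cv2.COLOR_BGR2HSV)
red=cv2.inRange(hsv,(0,120,60),(8,255,255))|cv2.inRange(hsv,(172,120,60),(180,255,255))
red[:60]=0
gray=cv2.inRange(hsv,(0,0,130),(180,50,255)); gray=cv2.morphologyEx(gray,cv2.MORPH_OPEN,np.ones((5,5)))
for nm,mk,zs in(('red',red,(.184,.124)),('plate',gray,(.066,))):
    cs,_=cv2.findContours(cv2.morphologyEx(mk,cv2.MORPH_CLOSE,np.ones((5,5))),0,2)
    for c in cs:
        if cv2.contourArea(c)<800: continue
        r=cv2.minAreaRect(c); b=cv2.boxPoints(r); print(nm,r)
        if r[0][1]<100 or r[0][1]>240: continue
        for z in zs:
            P=np.array([onz(m,*p,z) for p in b]); print(z,P.mean(0).round(4),[np.linalg.norm(P[i]-P[i-1]).round(4) for i in range(4)],[np.degrees(np.arctan2(*(P[i]-P[i-1])[1::-1])).round(1) for i in range(4)])
t=cv2.resize(im[130:250,100:260],None,fx=3.75,fy=3.75,interpolation=2)  # 600x450
a=cv2.resize(im[125:245,215:395],(400,267),interpolation=2); b=cv2.resize(s[85:235,150:300],(400,400),interpolation=2)
o=np.zeros((400,800,3),np.uint8);o[:267,:400]=a;o[:,400:]=b;cv2.imwrite('pics/crop.png',o)
m=robot.camera_model('scene')
for uv in((253,170),(193,108)): print([onz(m,*uv,z)[:2].round(3) for z in (.184,.124)])
E
```

```text
red ((243.47833251953125, 184.02371215820312), (55.669795989990234, 41.00312042236328), 87.39744567871094)
0.184 [0.4948 0.0195 0.184 ] [np.float64(0.1492), np.float64(0.1101), np.float64(0.1495), np.float64(0.1092)] [np.float64(1.8), np.float64(-88.3), np.float64(-178.5), np.float64(91.6)]
0.124 [0.4995 0.0198 0.124 ] [np.float64(0.1561), np.float64(0.1151), np.float64(0.1564), np.float64(0.1143)] [np.float64(1.8), np.float64(-88.3), np.float64(-178.5), np.float64(91.6)]
red ((350.4324035644531, 171.90542602539062), (43.565731048583984, 54.909263610839844), 9.462322235107422)
0.184 [ 0.5228 -0.2693  0.184 ] [np.float64(0.1176), np.float64(0.149), np.float64(0.1186), np.float64(0.1494)] [np.float64(79.6), np.float64(-11.1), np.float64(-100.3), np.float64(168.5)]
0.124 [ 0.5289 -0.2823  0.124 ] [np.float64(0.123), np.float64(0.1559), np.float64(0.124), np.float64(0.1563)] [np.float64(79.6), np.float64(-11.1), np.float64(-100.3), np.float64(168.5)]
plate ((435.0, 177.0), (34.0, 38.0), 90.0)
0.066 [ 0.5155 -0.5472  0.066 ] [np.float64(0.101), np.float64(0.1152), np.float64(0.1014), np.float64(0.1146)] [np.float64(-2.3), np.float64(-90.8), np.float64(177.4), np.float64(89.0)]
plate ((153.427734375, 188.7803497314453), (85.45614624023438, 66.75310516357422), 81.25383758544922)
0.066 [0.4951 0.2825 0.066 ] [np.float64(0.2496), np.float64(0.195), np.float64(0.25), np.float64(0.1928)] [np.float64(8.7), np.float64(-82.1), np.float64(-171.8), np.float64(97.8)]
plate ((151.0, 22.0), (44.0, 302.0), 90.0)
[array([0.493, 0.02 ]), array([ 0.473, -0.014])]
[array([ 0.533, -0.256]), array([ 0.516, -0.308])]
```

View pics/crop.png

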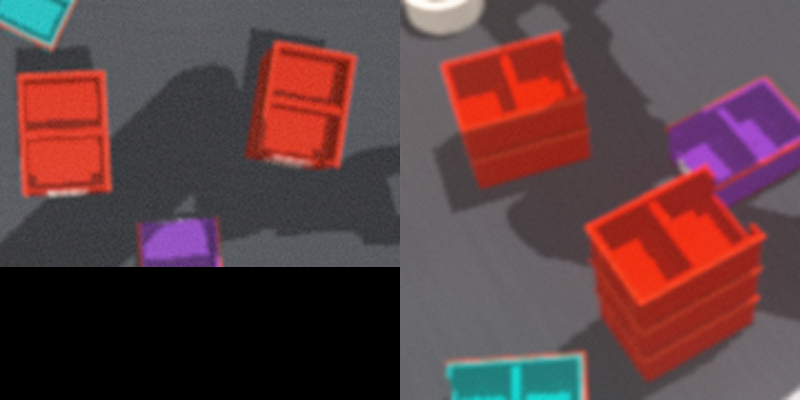

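Two red stacks: top view (244,185) / scene (253,187), showing three layers, and top (352,172) / scene (193,125), showing two layers. The crop confirms the first one is meant. It's near (0.49, 0.02), yaw about 1.7°.

```bash
cat >> h.py <<'E'
from scipy.spatial.transform import Rotation as Ro
def go(p,yaw):
    "total shift (mm, tool axes now) to world p; twist deg to bring tool y to heading yaw (mod 180)"
    o=robot.get_obs(); R=Ro.from_quat(o['tool_rot']).as_matrix(); h=np.degrees(np.arctan2(R[1,1],R[0,1]))
    d=(yaw-h+90)%180-90
    print('t',o['time'],'pos',o['position'].round(4),'q',o['q'].round(2),'F',o['ft_force'].round(1),'w',round(o['grip_width'],4),'\nR',R.round(3).tolist(),'heading y',h.round(1))
    print('shift',(R.T@(np.array(p)-o['position'])*1e3).round(1),'heading change',round(d,1),'twist',round(-d,1))
E
python3 - <<'E'
from h import *
go([.492,.0195,.29],1.7)
m=robot.camera_model('top'); im=cv2.imread('pics/top0.png')
g=cv2.cvtColor(im,cv2.COLOR_BGR2HSV); mk=cv2.inRange(g,(0,0,150),(180,45,255))
mk=cv2.morphologyEx(mk,cv2.MORPH_OPEN,np.ones((21,21)))
cs,_=cv2.findContours(mk,0,2)
for c in cs:
    r=cv2.minAreaRect(c)
    if r[0][0]>230 or r[0][1]<100: continue
    P=np.array([onz(m,*p,.066) for p in cv2.boxPoints(r)]); print(r,P.round(3).tolist(),P.mean(0).round(4),[np.linalg.norm(P[i]-P[i-1]).round(4) for i in range(4)])
E
```

```text
t 0.1 pos [ 0.2535 -0.5706  0.2217] q [-1.33  0.53  1.43 -0.    1.18 -0.18] F [ 0.  -1.  -0.3] w 0.0873 
R [[-0.0, 0.406, -0.914], [0.002, -0.914, -0.406], [-1.0, -0.002, -0.0]] heading y -66.1
shift [ -67.3 -442.7 -457.5] heading change 67.8 twist -67.8
((154.62469482421875, 197.331298828125), (66.30818176269531, 65.22035217285156), 81.46923065185547) [[0.553, 0.387, 0.066], [0.578, 0.199, 0.066], [0.386, 0.172, 0.066], [0.362, 0.359, 0.066]] [0.4698 0.2791 0.066 ] [np.float64(0.1932), np.float64(0.19), np.float64(0.1935), np.float64(0.1884)]
```

Request:
carry_out(commands=[[[0.6, -20, -22, -23, 0], [0.6, -15, -26, -27, 0], [0.6, -10, -27, -28, 0], [0.6, -5, -27, -28, 0], [0.6, 0, -27, -28, 0], [0.6, 0, -27, -28, 0], [0.6, 0, -27, -28, 0], [0.6, 0, -27, -28, 0]]])

```text
time: 0.77
position: [0.3682, -0.2874, 0.2691]
tool_rot: [-0.692, -0.143, 0.693, -0.14]
ft_force: [1.0, 0.5, 0.5]
grip_width: 0.0531
```

Request:
carry_out(commands=[[[0.6, 0, -27, -28, 0], [0.6, 0, -27, -28, 0], [0.6, 0, -27, -28, 0], [0.6, 0, -27, -28, 0], [0.6, 0, -27, -28, 0], [0.6, 0, -27, -28, 0], [0.6, 0, -27, -28, 0], [0.6, 0, -27, -28, -7]]])

```text
time: 1.43
position: [0.4906, 0.0154, 0.2689]
tool_rot: [-0.682, -0.185, 0.684, -0.181]
ft_force: [1.0, -0.5, 0.0]
grip_width: 0.0526
```

Request:
carry_out(commands=[[[0.6, 0, 0, 0, -7], [0.6, 0, 0, 0, -7], [0.6, 0, 0, 0, -7], [0.6, 0, 0, 0, -7], [0.6, 0, 0, 0, -7], [0.6, 0, 0, 0, -7], [0.6, 0, 0, 0, -7], [0.6, 0, 0, 0, -7]]])

```text
time: 2.1
position: [0.4902, 0.0281, 0.266]
tool_rot: [-0.51, -0.494, 0.511, -0.485]
ft_force: [0.2, 0.0, -0.3]
grip_width: 0.0526
```

```bash
python3 - <<'E'
from h import *
go([.492,.0195,.29],1.7)
E
```

```text
t 2.1 pos [0.4902 0.0281 0.266 ] q [-0.18  0.3   1.7   0.01  1.16 -0.14] F [ 0.2  0.  -0.3] w 0.0526 
R [[-0.009, 0.999, -0.043], [0.009, -0.043, -0.999], [-1.0, -0.01, -0.009]] heading y -2.5
shift [-24.1   1.9   8.3] heading change 4.2 twist -4.2
```

Request:
carry_out(commands=[[[0.6, 0, 2, 8, -4], [0.6, 0, 0, 0, 0]]])

```text
time: 2.27
position: [0.491, 0.0204, 0.2651]
tool_rot: [0.491, 0.514, -0.492, 0.503]
ft_force: [0.2, 0.1, 0.2]
grip_width: 0.0522
```

```bash
python3 - <<'E'
from h import *
go([.492,.0195,.29],1.7)
m,im=snap('wrist','w1.png')
print(proj(m,[.492,.0195,.178]),proj(m,[.492+.07,.0195,.184]),proj(m,[.492,.0695,.178]),proj(m,[.492,-.0305,.178]))
E
```

```text
t 2.2667 pos [0.491  0.0204 0.2651] q [-0.19  0.3   1.7   0.01  1.16 -0.23] F [0.2 0.1 0.2] w 0.0522 
R [[-0.012, 0.999, 0.035], [0.01, 0.035, -0.999], [-1.0, -0.011, -0.01]] heading y 2.0
shift [-24.9   0.7   0.6] heading change -0.3 twist 0.3
[258.50205172 199.32341217] [334.95094011 203.95742531] [260.49394629 145.14417437] [256.70333363 248.20260698]
```

View pics/w1.png

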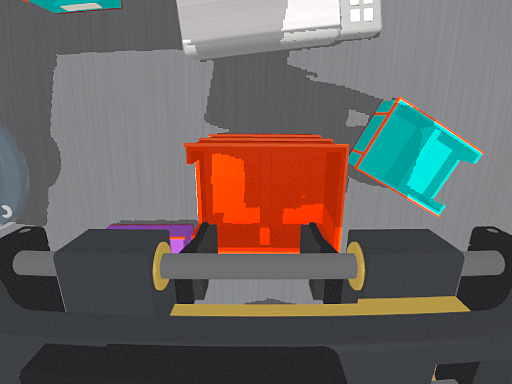

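```bash
python3 - <<'E'
from h import *
m=robot.camera_model('wrist'); im=cv2.imread('pics/w1.png')
for uv in((185,145),(349,146),(343,250)): print(uv,onz(m,*uv,.184).round(4))
cv2.imwrite('pics/w1c.png',cv2.resize(im[120:270,170:370],(800,600),interpolation=cv2.INTER_CUBIC))
E
```

```text
(185, 145) [0.426  0.0689 0.184 ]
(349, 146) [0.5683 0.0729 0.184 ]
(343, 250) [ 0.5743 -0.0258  0.184 ]
```

View pics/w1c.png

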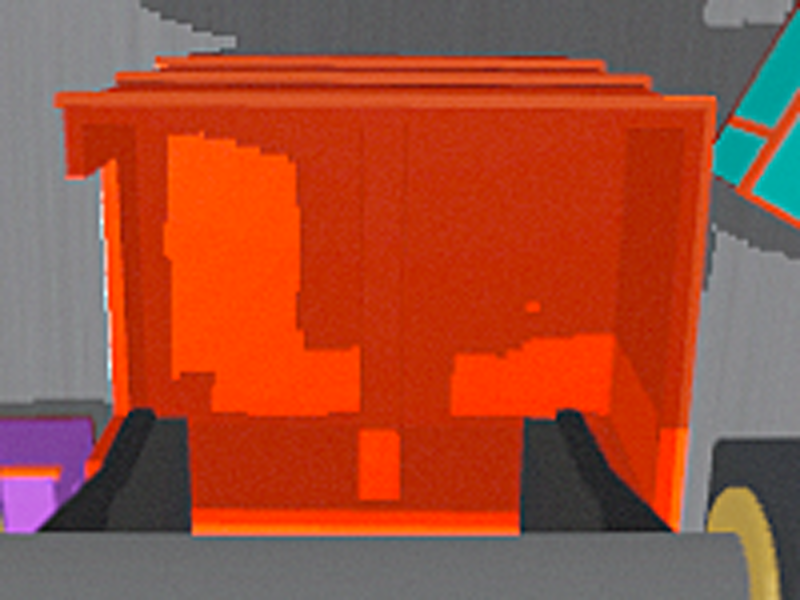

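```bash
python3 - <<'E'
from h import *
m=robot.camera_model('wrist')
A=(onz(m,259.75,152,.178)+onz(m,271.5,152,.178))/2;B=(onz(m,259.75,242,.178)+onz(m,270.2,242,.178))/2
print(A,B,onz(m,271.5,152,.178)-onz(m,259.75,152,.178)); d=A-B; print(np.degrees(np.arctan2(-d[0],d[1])))
y0=.0195; c=B+d*(y0-B[1])/d[1]; print(c)
go([c[0],y0,.14],1.7)
E
```

```text
[0.49639111 0.06436163 0.178     ] [ 0.49917957 -0.02273976  0.178     ] [ 1.04487436e-02  3.56823448e-04 -2.77555756e-17]
1.8336376669200798
[0.4978273 0.0195    0.178    ]
t 2.3167 pos [0.4906 0.021  0.265 ] q [-0.19  0.3   1.7   0.01  1.16 -0.23] F [0.6 0.1 0. ] w 0.0523 
R [[-0.012, 0.999, 0.032], [0.01, 0.032, -0.999], [-1.0, -0.012, -0.011]] heading y 1.8
shift [124.9   8.7   3.1] heading change -0.1 twist 0.1
```

Divider measures 10.4 mm thick at z = 0.178 (expected 10), centre (0.498, 0.020), aligned with the gripper. I'll descend 123 mm.

Request:
carry_out(commands=[[[0.6, 5, 8, 1, 0], [0.6, 20, 0, 0, 0], [0.6, 20, 0, 0, 0], [0.6, 20, 0, 0, 0], [0.6, 0, 0, 0, 0]]])

```text
time: 2.73
position: [0.5014, 0.0217, 0.1979]
tool_rot: [0.496, 0.51, -0.493, 0.501]
ft_force: [-0.7, 0.6, 0.0]
grip_width: 0.0521
```

```bash
python3 - <<'E'
from h import *
go([.498,.0205,.14],1.8)
E
```

```text
t 2.7333 pos [0.5014 0.0217 0.1979] q [-0.19  0.4   1.76  0.01  0.99 -0.21] F [-0.7  0.6  0. ] w 0.0521 
R [[-0.006, 1.0, 0.022], [0.011, 0.022, -1.0], [-1.0, -0.006, -0.011]] heading y 1.3
shift [57.9 -3.   1.7] heading change 0.5 twist -0.5
```

Request:
carry_out(commands=[[[0.6, 16, -3, 1, 0], [0.6, 16, 0, 0, 0], [0.6, 14, 0, 0, 0], [0.6, 7, 0, 0, 0], [0.6, 0, 0, 0, 0]]])

```text
time: 3.15
position: [0.5018, 0.0216, 0.1441]
tool_rot: [0.498, 0.508, -0.494, 0.501]
ft_force: [-0.5, 0.5, 0.0]
grip_width: 0.0522
```

```bash
python3 - <<'E'
from h import *
go([.498,.0205,.14],1.8)
E
```

```text
t 3.15 pos [0.5018 0.0216 0.1441] q [-0.19  0.48  1.81  0.01  0.85 -0.21] F [-0.5  0.5  0. ] w 0.0522 
R [[-0.003, 1.0, 0.017], [0.011, 0.017, -1.0], [-1.0, -0.003, -0.011]] heading y 1.0
shift [ 4.1 -3.8  1.1] heading change 0.8 twist -0.8
```

Request:
carry_out(commands=[[[0.6, 2, -4, 1, -0.8], [0.6, 0, 0, 0, 0], [0, 0, 0, 0, 0], [0, 0, 0, 0, 0], [0, 0, 0, 0, 0], [0, 0, 0, 0, 0], [0, 0, 0, 0, 0], [0, 0, 0, 0, 0]]], force=25)

```text
time: 3.82
position: [0.5009, 0.0201, 0.1463]
tool_rot: [0.496, 0.509, -0.488, 0.507]
ft_force: [0.5, 0.2, -0.1]
grip_width: 0.0197
```

Request:
carry_out(commands=[[[0, 2, -1, 0, 0], [0, 1, 0, 0, 0], [0, 0, 0, 0, 0], [0, 0, 0, 0, 0], [0, 0, 0, 0, 0]]])

```text
time: 4.23
position: [0.4992, 0.0202, 0.1438]
tool_rot: [0.496, 0.509, -0.489, 0.506]
ft_force: [0.0, -0.6, 0.9]
grip_width: 0.01
```

Width reads 10.0 mm, so it's on the divider. Lifting straight up.

Request:
carry_out(commands=[[[0, 0, 0, 0, 0], [0, -4, 0, 0, 0], [0, -6, 0, 0, 0], [0, -8, 0, 0, 0], [0, -10, 0, 0, 0], [0, -15, 0, 0, 0], [0, -15, 0, 0, 0], [0, -15, 0, 0, 0]]])

```text
time: 4.9
position: [0.4954, 0.0201, 0.2177]
tool_rot: [0.494, 0.512, -0.491, 0.503]
ft_force: [-0.0, 0.1, -1.5]
grip_width: 0.0094
```

```bash
python3 - <<'E'
from h import *
go([.468,.279,.25],8.2)
m,im=snap('scene','s2.png'); m,im=snap('top','t2.png')
a=cv2.imread('pics/s2.png')[60:350,100:420]; t=cv2.imread('pics/t2.png')[100:300,90:410]
o=np.zeros((490,320,3),np.uint8); o[:290]=a;o[290:]=t; cv2.imwrite('pics/c2.png',o)
E
```

```text
t 4.9 pos [0.4954 0.0201 0.2177] q [-0.19  0.36  1.75  0.01  1.03 -0.23] F [-0.   0.1 -1.5] w 0.0094 
R [[-0.006, 1.0, 0.031], [0.011, 0.031, -0.999], [-1.0, -0.006, -0.012]] heading y 1.8
shift [ -29.2  -19.6 -260. ] heading change 6.4 twist -6.4
```

View pics/c2.png

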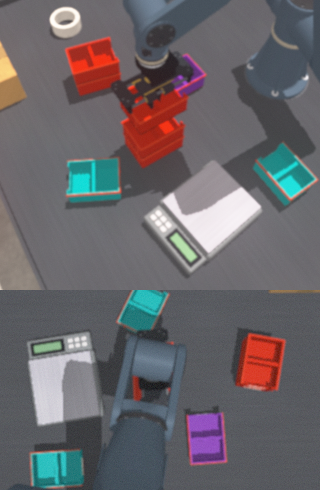

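Top bin lifted; two remain in that stack. TCP sits about 24 mm above the bin's underside. I'll move toward the plate and look at it with the wrist camera on the way.

Request:
carry_out(commands=[[[0, -5, 0, -10, 0], [0, -5, -1, -20, 0], [0, -2, -2, -25, -2], [0, 0, -2, -25, -2], [0, 0, -2, -25, -2], [0, 0, -2, -20, 0], [0, 0, 0, -10, 0], [0, 0, 0, 0, 0]]])

```text
time: 5.67
position: [0.4746, 0.1617, 0.2306]
tool_rot: [0.467, 0.537, -0.463, 0.528]
ft_force: [-0.1, -0.9, -0.9]
grip_width: 0.0097
```

```bash
python3 - <<'E'
from h import *
go([.468,.279,.25],8.2)
m,im=snap('wrist','w3.png'); print([proj(m,[.468+a*np.cos(.143)-b*np.sin(.143),.279+a*np.sin(.143)+b*np.cos(.143),.066]).round(0) for a in(.095,-.095) for b in(.09,-.09)])
E
```

```text
t 5.6667 pos [0.4746 0.1617 0.2306] q [ 0.1   0.35  1.73  0.01  1.07 -0.05] F [-0.1 -0.9 -0.9] w 0.0097 
R [[-0.006, 0.991, 0.136], [0.012, 0.136, -0.991], [-1.0, -0.005, -0.013]] heading y 7.8
shift [ -18.     9.3 -117.4] heading change 0.4 twist -0.4
[array([356., -12.]), array([347., 158.]), array([175., -11.]), array([185., 159.])]
```

View pics/w3.png

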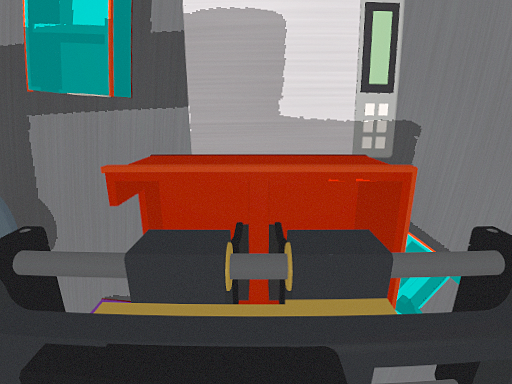

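```bash
python3 - <<'E'
from h import *
m=robot.camera_model('wrist'); im=cv2.imread('pics/w3.png')
for v in(20,60,100): 
    g=np.abs(np.diff(cv2.GaussianBlur(im,(3,3),0)[v].astype(float).sum(1))); l=170+g[170:205].argmax()+.5; r=345+g[345:362].argmax()+.5
    a=onz(m,l,v,.066);b=onz(m,r,v,.066); print(v,l,r,a.round(4),b.round(4),((a+b)/2).round(4),np.linalg.norm(a-b).round(4))
# top view edges
m=robot.camera_model('top'); im=cv2.imread('pics/top0.png'); gr=cv2.GaussianBlur(im,(3,3),0).astype(float).sum(2)
for v in(180,195,210):
    g=np.diff(gr[v]); l=105+g[105:145].argmax()+.5; r=170+g[170:205].argmin()+.5
    a=onz(m,l,v,.066);b=onz(m,r,v,.066); print('row',v,l,r,a.round(4),b.round(4),((a+b)/2).round(4),np.linalg.norm(a-b).round(4))
for u in(135,150,165,180):
    g=np.diff(gr[:,u]); b=220+g[220:245].argmin()+.5; t=145+np.abs(g[145:180]).argsort()[::-1][:3]+.5
    print('col',u,onz(m,u,b,.066).round(4),[(x,onz(m,u,x,.066)[:2].round(4)) for x in t])
E
```

```text
20 183.5 359.5 [0.3726 0.324  0.066 ] [0.5587 0.35   0.066 ] [0.4656 0.337  0.066 ] 0.188
60 185.5 361.5 [0.3783 0.2838 0.066 ] [0.5691 0.3105 0.066 ] [0.4737 0.2971 0.066 ] 0.1926
100 187.5 354.5 [0.384  0.2419 0.066 ] [0.5701 0.2677 0.066 ] [0.477  0.2548 0.066 ] 0.1879
row 180 119.5 182.5 [0.5217 0.3811 0.066 ] [0.5186 0.1976 0.066 ] [0.5201 0.2893 0.066 ] 0.1835
row 195 121.5 184.5 [0.4778 0.3753 0.066 ] [0.4747 0.1922 0.066 ] [0.4763 0.2837 0.066 ] 0.1831
row 210 123.5 187.5 [0.4341 0.3695 0.066 ] [0.431  0.1839 0.066 ] [0.4326 0.2767 0.066 ] 0.1857
col 135 [0.3627 0.3363 0.066 ] [(np.float64(161.5), array([0.5752, 0.3358])), (np.float64(153.5), array([0.5987, 0.3358])), (np.float64(160.5), array([0.5781, 0.3358]))]
col 150 [0.3706 0.2929 0.066 ] [(np.float64(161.5), array([0.5744, 0.292 ])), (np.float64(148.5), array([0.6127, 0.2919])), (np.float64(158.5), array([0.5832, 0.292 ]))]
col 165 [0.3785 0.2495 0.066 ] [(np.float64(162.5), array([0.5707, 0.2483])), (np.float64(163.5), array([0.5678, 0.2483])), (np.float64(147.5), array([0.6149, 0.248 ]))]
col 180 [0.3836 0.206  0.066 ] [(np.float64(160.5), array([0.5759, 0.2044])), (np.float64(161.5), array([0.573 , 0.2045])), (np.float64(158.5), array([0.5818, 0.2044]))]
```

Both views agree to about 4 mm: plate centre (0.472, 0.282), yaw 8°, measured size 0.189 x 0.184 (expected 0.190 x 0.180).

Request:
carry_out(commands=[[[0, 0, 0, -15, 0], [0, 0, 3, -25, 0], [0, 0, 4, -25, 0], [0, 0, 4, -25, 0], [0, 0, 3, -15, 0], [0, 0, 0, -6, 0], [0, 0, 0, 0, 0]]])

```text
time: 6.3
position: [0.4762, 0.2695, 0.229]
tool_rot: [0.466, 0.534, -0.468, 0.527]
ft_force: [-0.2, -0.1, -2.0]
grip_width: 0.01
```

```bash
python3 - <<'E'
from h import *
go([.472,.282,.09],8.2)
E
```

```text
t 6.3 pos [0.4762 0.2695 0.229 ] q [0.31 0.42 1.62 0.01 1.11 0.18] F [-0.2 -0.1 -2. ] w 0.01 
R [[-0.009, 0.992, 0.126], [0.005, 0.127, -0.992], [-1.0, -0.009, -0.006]] heading y 7.3
shift [139.1  -1.4 -12.1] heading change 0.9 twist -0.9
```

Request:
carry_out(commands=[[[0, 8, -1, -12, -1], [0, 18, -1, 0, 0], [0, 20, -1, 0, 0], [0, 20, -1, 0, 0], [0, 20, -1, 0, 0], [0, 15, 0, 0, 0], [0, 5, 0, 0, 0], [0, 0, 0, 0, 0]]])

```text
time: 6.97
position: [0.4696, 0.2758, 0.1166]
tool_rot: [0.462, 0.537, -0.465, 0.531]
ft_force: [0.1, -0.2, -0.9]
grip_width: 0.0099
```

```bash
python3 - <<'E'
from h import *
go([.472,.282,.09],8.2)
E
```

```text
t 6.9667 pos [0.4696 0.2758 0.1166] q [0.32 0.57 1.73 0.01 0.85 0.18] F [ 0.1 -0.2 -0.9] w 0.0099 
R [[-0.009, 0.99, 0.14], [0.003, 0.14, -0.99], [-1.0, -0.009, -0.004]] heading y 8.1
shift [26.6  3.5 -5.7] heading change 0.1 twist -0.1
```

Request:
carry_out(commands=[[[0, 6, 3, -6, 0], [0, 7, 0, -2, 0], [0, 5, 0, 0, 0], [0, 3, 0, 0, 0], [0, 2, 0, 0, 0], [0, 0, 0, 0, 0]]])

```text
time: 7.47
position: [0.4739, 0.2852, 0.0937]
tool_rot: [0.464, 0.536, -0.464, 0.532]
ft_force: [-0.3, 0.0, -1.2]
grip_width: 0.0095
```

```bash
python3 - <<'E'
from h import *
go([.472,.282,.09],8.2)
E
```

```text
t 7.4667 pos [0.4739 0.2852 0.0937] q [0.34 0.62 1.72 0.01 0.8  0.19] F [-0.3  0.  -1.2] w 0.0095 
R [[-0.004, 0.99, 0.139], [0.004, 0.14, -0.99], [-1.0, -0.004, -0.005]] heading y 8.0
shift [ 3.7 -2.3  2.9] heading change 0.2 twist -0.2
```

Within 4 mm. I'll lower gently until contact.

Request:
carry_out(commands=[[[0, 2, -2, 2, 0], [0, 1.5, 0, 0, 0], [0, 0, 0, 0, 0]]])

```text
time: 7.72
position: [0.4725, 0.283, 0.0906]
tool_rot: [0.464, 0.536, -0.463, 0.532]
ft_force: [-0.1, -0.3, -1.6]
grip_width: 0.0098
```

Request:
carry_out(commands=[[[0, 1.5, 0, 0, 0], [0, 0, 0, 0, 0]]])

```text
time: 7.88
position: [0.4728, 0.283, 0.0902]
tool_rot: [0.465, 0.535, -0.463, 0.532]
ft_force: [0.2, 0.5, -1.3]
grip_width: 0.0094
```

Request:
carry_out(commands=[[[0, 2, 0, 0, 0], [0, 1, 0, 0, 0]]])

```text
time: 8.05
position: [0.4731, 0.283, 0.0898]
tool_rot: [0.465, 0.535, -0.462, 0.532]
ft_force: [-2.2, -0.6, 2.1]
grip_width: 0.0099
```

Request:
carry_out(commands=[[[0, 2, 0, 0, 0], [0, 0, 0, 0, 0]]])

```text
time: 8.22
position: [0.4733, 0.2831, 0.0906]
tool_rot: [0.465, 0.535, -0.462, 0.533]
ft_force: [-0.2, -0.6, -1.5]
grip_width: 0.0097
```

Contact at z of about 0.0898 (force went from -1.5 to +2 N). Pressing lightly while opening.

Request:
carry_out(commands=[[[0, 2, 0, 0, 0], [0, 2, 0, 0, 0], [0.6, 1, 0, 0, 0], [0.6, 0, 0, 0, 0], [0.6, 0, 0, 0, 0], [0.6, 0, 0, 0, 0], [0.6, 0, 0, 0, 0], [0.6, 0, 0, 0, 0]]])

```text
time: 8.88
position: [0.475, 0.2837, 0.0889]
tool_rot: [0.467, 0.534, -0.46, 0.534]
ft_force: [0.2, -0.4, -0.6]
grip_width: 0.0421
```

Request:
carry_out(commands=[[[0.6, 0, 0, 0, 0], [0.6, -6, 0, 0, 0], [0.6, -12, 0, 0, 0], [0.6, -20, 0, 0, 0], [0.6, -30, 0, 0, 0], [0.6, -40, 0, 0, 0], [0.6, -40, 0, 0, 0], [0.6, -40, 0, 0, 0]]])

```text
time: 9.55
position: [0.4677, 0.2798, 0.2744]
tool_rot: [0.458, 0.539, -0.469, 0.529]
ft_force: [0.7, 0.4, -0.8]
grip_width: 0.0524
```

Request:
carry_out(commands=[[[0.6, 0, 0, 40, 0], [0.6, 0, 0, 40, 0], [0.6, 0, 0, 40, 0], [0.6, 0, 0, 40, 0], [0.6, 0, 0, 40, 0], [0.6, 0, 0, 40, 0], [0.6, 0, 0, 40, 0], [0.6, 0, 0, 0, 0]]])

```text
time: 10.22
position: [0.5169, -0.0034, 0.2909]
tool_rot: [0.465, 0.533, -0.456, 0.54]
ft_force: [0.7, 0.9, 0.1]
grip_width: 0.0523
```

```bash
python3 - <<'E'
from h import *
go([.472,.282,.09],8.2)
m,im=snap('scene','s4.png'); m,im=snap('top','t4.png')
a=cv2.imread('pics/s4.png')[60:350,100:420]; t=cv2.imread('pics/t4.png')[100:300,90:410]
o=np.zeros((490,320,3),np.uint8); o[:290]=a;o[290:]=t; cv2.imwrite('pics/c4.png',cv2.resize(o,None,fx=1.2,fy=1.2))
h=cv2.cvtColor(im,cv2.COLOR_BGR2HSV); r=cv2.inRange(h,(0,120,60),(8,255,255))|cv2.inRange(h,(172,120,60),(180,255,255)); r[:60]=0
for c in cv2.findContours(cv2.morphologyEx(r,cv2.MORPH_CLOSE,np.ones((5,5))),0,2)[0]:
    if cv2.contourArea(c)<300: continue
    q=cv2.minAreaRect(c); print(q,[onz(m,*q[0],z)[:2].round(4) for z in(.124,.130)])
E
```

```text
t 10.2167 pos [ 0.5169 -0.0034  0.2909] q [-0.23  0.29  1.62  0.01  1.21 -0.38] F [0.7 0.9 0.1] w 0.0523 
R [[0.016, 0.988, 0.151], [0.004, 0.151, -0.988], [-1.0, 0.016, -0.001]] heading y 8.7
shift [ 201.2   -4.4 -288.7] heading change -0.5 twist 0.5
((234.0, 192.5), (37.0, 18.0), 90.0) [array([0.4759, 0.0467]), array([0.4756, 0.0466])]
((149.77053833007812, 194.73963928222656), (51.09748840332031, 38.846893310546875), 81.63410949707031) [array([0.4737, 0.2816]), array([0.4733, 0.2804])]
((350.18914794921875, 171.8648681640625), (43.07253646850586, 54.90925979614258), 9.462322235107422) [array([ 0.5287, -0.2814]), array([ 0.5281, -0.2801])]
```

View pics/c4.png

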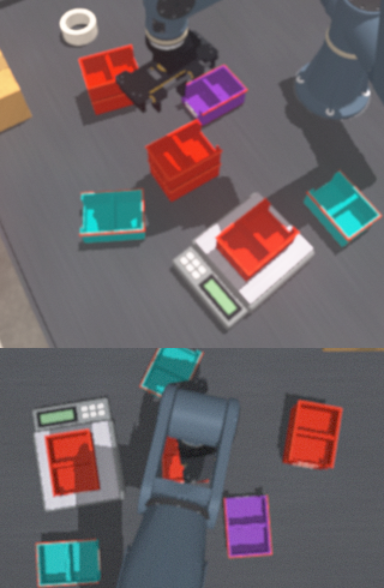

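The bin stands on the plate at (0.473, 0.281), against a plate centre of (0.472, 0.282), and the other stacks are standing.

```bash
python3 -c "
from rig import robot
print(robot.hand_in())"
```

```text
the job is handed in; nothing more can be done
None
```

I lifted the top bin off the three-high stack by its divider and set it down upright in the middle of the scale's plate. It was lowered until light contact (about 2 N) before release. The arm then backed away, and I handed the job in at about 10.3 s.

**Final check (top camera):** the bin is at (0.473, 0.281) and the plate centre at (0.472, 0.282), with their yaws agreeing at about 8°. In the last pictures the other bins all stand. The two-high stack measured the same as at the start. The two bins left under the one I took were partly hidden by the arm from above, so I only checked those by eye in the scene view.

**Disagreement:** the wrist and top cameras differed by about 4 mm on the plate's x position, and I used a value between the two.

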